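# Start up the microscope bench for a cell count

### The arm

A 7-joint arm with a two-finger parallel gripper is mounted at the origin on the work surface. World frame = base frame: x ahead of the robot, y to its left, z up, the work surface at z = 0. Lengths are in m, angles in rad, forces in N, time in s.
With the tool pointing down it reaches from about 0.425 to 0.925 m from the base axis. Payload 6.8 kg.
Tool frame: the origin (TCP) lies midway between the tips of the shut fingers; the grasp point (between the pads) lies 19 mm behind it; z points along the fingers, y is the line along which they close (so a half turn about z gives the same grasp; the last joint's range is limited). The gripper opens to 85 mm and grips with 20 to 120 N. Pads are 22 mm wide; open, the fingers measure 114 mm over their backs; the gripper's body (76 mm by 85 mm) begins 54 mm behind the grasp point. The pads swing forward as they close: fully open they stand 13 mm farther back than shut.
Start: joints at [-1.357, 0.477, 0.022, 1.555, -0.011, 1.109, -0.083], TCP at [0.213, 0.64, 0.231] pointing down, gripper open.
Joint ranges: [-2.96, 2.96], [-0.34, 2.1], [-1.41, 1.46], [0.24, 2.44], [-1.37, 4.51], [0.17, 1.92], [-2.96, 2.96]. Speed limits (rad/s): [2.39, 2.39, 3.14, 3.14, 3.14, 3.14, 3.14].

### API

Orientations are given as a rotation vector (axis times angle).
In Python, from bench import get_obs, grab_frame, camera_params, r gives the robot as it stands.
- The arm moves only by the shell command python3 -m jog 'ROWS' [FORCE]. ROWS is JSON, a list of rows, each an object of numbers: "rx", "ry", "rz": the turn, a rotation vector about the world's x, y, z scaled (see below); "x", "y", "z": the shift along the world's x, y, z scaled (see below); "jaw": the opening, from -1 (shut) to 1 (fully open). In form: [{"rx": .., "ry": .., "rz": .., "x": .., "y": .., "z": .., "jaw": ..}, ...]. A call has 1 to 8 rows; each row shifts and turns the commanded pose from where the row before left it; what a row does not reach is not made up. The controller multiplies each number of a shift by 60 mm and each number of a turn by 10 degrees. A row lasts 1/8 s, in which the tool goes at most 62.5 mm and 10.7 degrees, less where a joint would pass 70% of its speed; a pose out of reach is approached as far as the arm can. A call with a number of a shift or a turn outside -1 to 1 is refused whole. A call with a gripper value outside its range is refused whole. The fingers move at their own pace and stop on an object; FORCE is the grip in N (left out, the last holds). Time passes only in rows, so rows that do not move let the fingers close. It gives the time, the measured TCP pose, the force, the opening and the grip force at its end, in the units of the state.
- get_obs(): the state, without advancing time (a new reading comes with each control period).
- grab_frame(name): name is "scene" or "top"; returns the picture (384x512x3 uint8, red, green, blue); there is no depth.
- camera_params(name): a dict with "fx", "fy", "cx", "cy" (pixels), "R" (3x3) and "t" (3): a world point X has camera coordinates R X + t. Camera axes: x right, y down, z forward; pixel columns grow to the right and rows downward; lengths in m; the calibration is good to about 2 mm. A picture is of the moment at which its call begins. camera_params takes no time and is no camera call.
- r.hand_in(): hands the job in; it is judged then, once.
The state is a dict: "clock": time; "joints": joint angles; "qvel": joint speeds; "tau": joint torques, N m; "tcp_pos": TCP position; "orientation": TCP orientation; "contact_force": force on the tool from outside, world axes, zero at the start; "moment": the same for the moment, N m; "grip_width": finger opening in m; "gripper_force": force on a finger pad.
Only numpy, scipy, OpenCV 4.12 (cv2) and the standard library are available. Lean on these libraries where they do the work, as an engineer would, in place of code of your own. Each camera call takes 0.05 s, during which the arm holds its last target. There are 200 camera calls.

### The job

Start up the microscope bench for a cell count, only by pressing with the fingertips. First rock over the big switch on the mains block by pressing its raised end fully down, next push the round button on the lamp supply all the way in, where it stays, and last press the long clear bar on the cell counter fully down and let it spring back. Keep to that order, leave the counter's square keys alone, and do not lift, shove or upset the three units or the bottle, dish, eyepiece and box around them.

Things in the scene. Friction and masses are not known exactly. Their poses are not given: they have to be found in the camera images.
- mains: Mains block: white box, 150 (its x) x 80 (its y) x 50 mm high, 0.8 kg, loose on the bench. Origin: centre of its underside; z up; -x is its near side, facing the robot within 0.6 rad. On the near half of its top a grey rocker switch, on the far half a round black plug (38 mm across, centred at x = 42 mm, top 80 mm above the bench).
- rocker (a joint): Rocker angle (rad): 0 to 0.05 at the start (off), 0.30 fully over (on). It is a shallow V, 60 mm long along the block's x, 30 mm wide, pivot at x = -30 mm, 53 mm above the bench. Off: far half level, near half (-x) slopes up. On: near half level, far half up. No spring: friction (0.06 N m, about 3 N near the end) keeps it where it is left.
- rocker_high (a point): Point on the top face of the rocker's near, raised half, 22 mm from the pivot, on its centre line; it moves with the rocker: about 67 mm above the bench when off, 61 mm when fully over. Press here, straight down.
- lamp: Lamp supply: grey case, 140 (its x) x 100 (its y) x 65 mm high, 0.9 kg, loose. Origin: centre of its underside; z up; -x is its near side (yaw within 0.6 rad). On the near half of its top a round flat aluminium push button in a black collar (x = -35, y = +26 mm) and, 56 mm to its right, a fixed black dial with a bar grip, 30 mm across, 14 mm high, not used. Vent slots on the far half.
- lampkey (a joint): How far the lamp supply's round button is pushed in (m): 0 to 0.001 at the start (off, out), 0.007 fully in (on). No spring: it resists with about 3 N and stays where it is pushed.
- lampkey_top (a point): Centre of the top face of the round button (28 mm across); 81 mm above the bench when out, 74 mm when fully in. Pushes straight down.
- counter: Cell counter: grey plastic case, 120 (its x) x 150 (its y) x 45 mm high, 0.8 kg, standing loose. Origin: centre of its underside; z up; -x is its near side (yaw within 0.6 rad). On its top from near to far: one long white clear bar (20 x 90 mm, at x = -40 mm), a row of four white square tally keys (18 mm, at x = +8 mm, 34 mm apart), a dark window.
- bar (a joint): How far the clear bar is pressed (m): 0 up, 0.006 fully down. Spring: 1.5 N to start, 5 N fully down; it comes back up by itself.
- bar_top (a point): Centre of the top face of the clear bar, 55 mm above the bench when up, 49 mm when fully down. Pushes straight down.
- tally1 (a joint): How far square tally key 1 (counted from the left, +y) is pressed (m): 0 up, 0.005 down. Not to be pressed.
- tally2 (a joint): How far square tally key 2 (counted from the left, +y) is pressed (m): 0 up, 0.005 down. Not to be pressed.
- tally3 (a joint): How far square tally key 3 (counted from the left, +y) is pressed (m): 0 up, 0.005 down. Not to be pressed.
- tally4 (a joint): How far square tally key 4 (counted from the left, +y) is pressed (m): 0 up, 0.005 down. Not to be pressed.
- oil: Bystander: small amber oil bottle with black cap, 32 mm across, 75 mm high, loose. Origin: centre of its underside.
- dish: Bystander: covered glass dish, 94 mm across, 16 mm high, loose. Origin: centre of its underside.
- eyepiece: Bystander: black eyepiece standing upright, 34 mm across, 50 mm high, loose. Origin: centre of its underside.
- slidebox: Bystander: closed wooden slide box, 80 x 95 x 32 mm, loose. Origin: centre of its underside.

How it is judged:
By the outcome, as a careful person would: the job done as asked, in the order asked, and still so for the second after the job is handed in, with the robot touching nothing.
It also fails if it takes over 45 s, if anything falls off the work surface, if the arm or the gripper's body presses on something with over 40 N, if the wrist force passes 120 N, or if a joint passes its speed limit or range.

## Working session

There is one attempt and no reset: what is moved stays moved. The work goes in short steps, Python scripts to look and compute and a shell command to move; the robot and the scene stay as the last step left them, time stands still between calls to the robot, and variables do not carry over. Pictures are saved under pics/ and viewed, at most 10 in all, crops included, and the job is handed in when it is done.

```bash
mkdir -p pics; python3 - <<'E'
from bench import get_obs, grab_frame, camera_params
import cv2
for n in("scene","top"):
    im=grab_frame(n)[:,:,::-1]; cv2.imwrite(f"pics/{n}0.png",cv2.resize(im,(800,600),interpolation=cv2.INTER_CUBIC)); cv2.imwrite(f"raw_{n}.png",im)
    print(n,camera_params(n))
o=get_obs();print(o)
E
```

```text
scene {'fx': 408.2354282857534, 'fy': 408.2354282857534, 'cx': 262.05230882282984, 'cy': 189.9320140202152, 'R': array([[-0.64980929,  0.76009463,  0.0020118 ],
       [ 0.50865579,  0.4368165 , -0.74193034],
       [-0.56481605, -0.48108991, -0.67047395]]), 't': array([ 0.36535627, -0.23990225,  1.39764354])}
top {'fx': 368.03492182519295, 'fy': 368.03492182519295, 'cx': 253.65725459492361, 'cy': 185.76921363777026, 'R': array([[ 2.70561195e-02, -9.99632298e-01,  1.79854861e-03],
       [-9.95532562e-01, -2.71078831e-02, -9.04437930e-02],
       [ 9.04592915e-02,  6.56544360e-04, -9.95899938e-01]]), 't': array([-0.01867472,  0.60672709,  0.93638275])}
{'clock': 0.1, 'joints': array([-1.35713575,  0.4776994 ,  0.02232177,  1.55631588, -0.01149203,
        1.10927079, -0.08308051]), 'qvel': array([ 0.00089997, -0.00087402,  0.00092306, -0.00279838, -0.00019686,
        0.00076918, -0.00012203]), 'tau': array([ 4.41475233e-03, -5.97762859e+01,  1.61389478e+00, -2.81952381e+01,
        1.28683928e-02,  5.09076417e-03, -1.51912855e-05]), 'tcp_pos': array([0.21329817, 0.63988027, 0.23045011]), 'orientation': array([-5.03123913e-01, -3.10089900e+00,  2.44894699e-03]), 'contact_force': array([0.47519184, 0.35865589, 0.77219897]), 'moment': array([-0.02741629, -0.00396872, -0.02720361]), 'gripper_force': 0.0, 'grip_width': 0.08524151423622606}
```

View pics/top0.png

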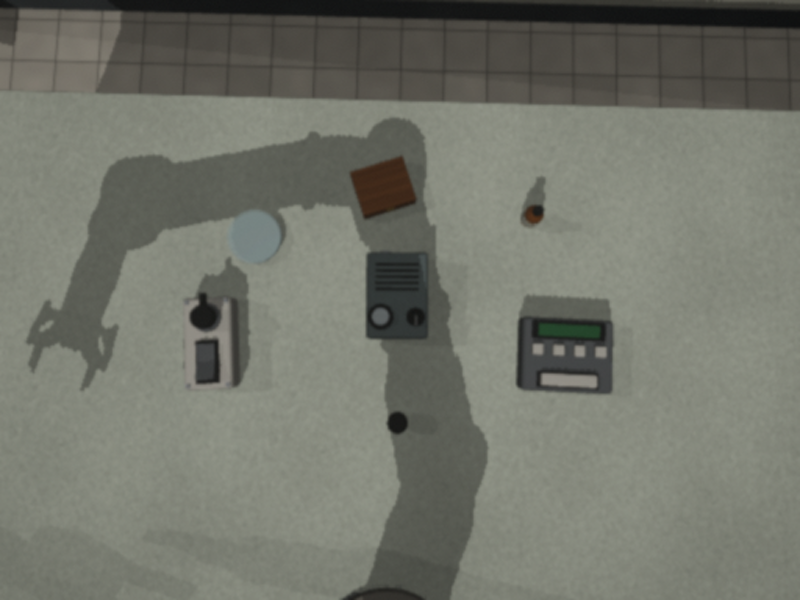

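View pics/scene0.png

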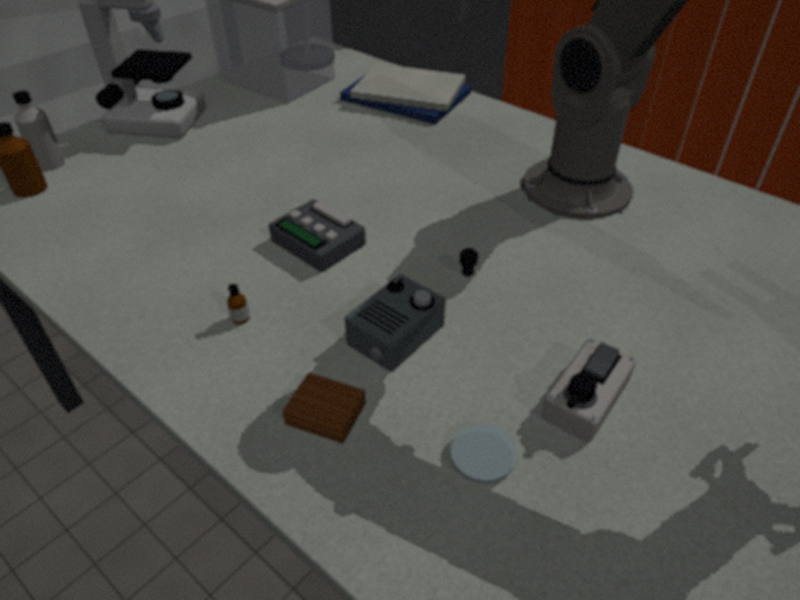

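Top view (800-px scale): mains at (210,342) with the rocker at (206,361), lamp button at (380,316), clear bar at (568,380), eyepiece at (397,422). I'll enlarge these to read them exactly.

```bash
cat > h.py <<'E'
import numpy as np
from bench import camera_params
def px2w(n,u,v,z):
    c=camera_params(n);R,t=np.array(c["R"]),np.array(c["t"])
    d=R.T@np.array([(u-c["cx"])/c["fx"],(v-c["cy"])/c["fy"],1]);o=-R.T@t
    return o+d*(z-o[2])/d[2]
def w2px(n,X):
    c=camera_params(n);p=np.array(c["R"])@X+c["t"]
    return np.array([c["fx"]*p[0]/p[2]+c["cx"],c["fy"]*p[1]/p[2]+c["cy"]])
E
python3 - <<'E'
import cv2,numpy as np
W=np.zeros((600,800,3),np.uint8)
def put(n,x0,y0,w,h,ox,oy,s):
    im=cv2.imread(f"raw_{n}.png")[y0:y0+h,x0:x0+w]
    im=cv2.resize(im,None,fx=s,fy=s,interpolation=cv2.INTER_CUBIC)
    im=np.clip(im.astype(float)*1.4,0,255).astype(np.uint8)
    for i in range(0,w,10): cv2.putText(im,str(x0+i),(int(i*s),8),0,.3,(0,0,255)); cv2.line(im,(int(i*s),10),(int(i*s),14),(0,0,255))
    for i in range(0,h,10): cv2.putText(im,str(y0+i),(0,int(i*s)+3),0,.3,(255,0,0))
    W[oy:oy+im.shape[0],ox:ox+im.shape[1]]=im
put("top",110,180,50,76,0,0,5);put("top",225,155,58,70,255,0,4.4);put("top",325,195,74,62,512,0,3.85)
put("scene",340,210,70,75,0,385,2.8);put("scene",215,170,75,70,255,385,3);put("scene",165,120,75,60,512,285,3.8)
cv2.imwrite("pics/crop.png",W)
E
```

```text
(no output)
```

View pics/crop.png

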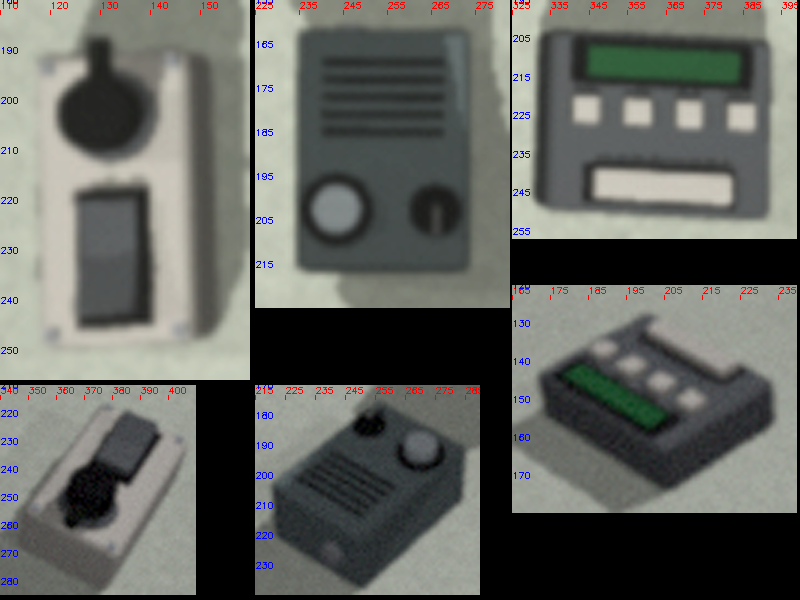

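The crops show the rocker's near half at top pixel ~(131,237), the button at (243.4,202.5), the dial at (266,203), and the bar centre at (364.2,243.3). In the scene camera, the button is at (270.3,190.7) and the bar at (213.7,135.8).

```bash
python3 - <<'E'
from h import *
np.set_printoptions(precision=4,suppress=True)
C=[px2w("top",110+a/5,180+b/5,.05) for a,b in((42,55),(190,55),(192,342),(45,345))]
c=np.mean(C,0);ax=(C[0]+C[1]-C[2]-C[3]);ax/=np.linalg.norm(ax);print("mains c",c,"yaw",np.arctan2(ax[1],ax[0]),"len",np.linalg.norm(C[0]-C[3]),np.linalg.norm(C[0]-C[1]))
rp=c-ax*.0515;rp[2]=.067;print("rocker_high",rp,w2px("top",rp),w2px("scene",rp))
print("rocker direct",px2w("top",131,237,.067),"plug",px2w("top",130,202.5,.08))
b=px2w("top",243.4,202.5,.081);d=px2w("top",266.1,203,.079);print("button",b,w2px("scene",b),"scene-only",px2w("scene",270.3,190.7,.081),"dial",d)
b=px2w("top",364.2,243.3,.055);print("bar",b,w2px("scene",b),"scene-only",px2w("scene",213.7,135.8,.055))
print("bar ends",px2w("top",325+82/3.85,195+182/3.85,.055),px2w("top",325+221/3.85,195+190/3.85,.055))
print("eyep",px2w("top",397*.64,422*.64,.05))
E
```

```text
mains c [0.5105 0.3001 0.05  ] yaw 0.06527957474248784 len 0.14652024932961033 0.07552032252649798
rocker_high [0.4591 0.2967 0.067 ] [131.4104 240.5243] [387.7394 221.497 ]
rocker direct [0.4677 0.2982 0.067 ] plug [0.5526 0.3012 0.08  ]
button [0.5601 0.0219 0.081 ] [269.3619 187.7095] scene-only [0.5671 0.0307 0.081 ] dial [ 0.5605 -0.0341  0.079 ]
bar [ 0.4671 -0.2835  0.055 ] [211.2252 134.6782] scene-only [ 0.4664 -0.2736  0.055 ]
bar ends [ 0.4685 -0.2385  0.055 ] [ 0.4658 -0.3292  0.055 ]
eyep [ 0.393 -0.009  0.05 ]
```

```bash
python3 -m jog '[{"x":0.5,"y":-0.7,"z":-0.1,"rz":0.28,"jaw":-1},{"x":0.5,"y":-0.7,"z":-0.1,"rz":0.28,"jaw":-1},{"x":0.5,"y":-0.7,"z":-0.1,"rz":0.28,"jaw":-1},{"x":0.5,"y":-0.7,"z":-0.1,"rz":0.28,"jaw":-1},{"x":0.5,"y":-0.7,"z":-0.1,"rz":0.28,"jaw":-1},{"x":0.5,"y":-0.7,"z":-0.1,"rz":0.28,"jaw":-1},{"x":0.5,"y":-0.7,"z":-0.1,"rz":0.28,"jaw":-1},{"x":0.5,"y":-0.7,"z":-0.1,"rz":0.28,"jaw":-1}]' 40
```

```text
validation failed for argument at $[0]...
```

```bash
python3 -m jog '[{"rx":0,"ry":0,"rz":0.28,"x":0.5,"y":-0.7,"z":-0.1,"jaw":-1},{"rx":0,"ry":0,"rz":0.28,"x":0.5,"y":-0.7,"z":-0.1,"jaw":-1},{"rx":0,"ry":0,"rz":0.28,"x":0.5,"y":-0.7,"z":-0.1,"jaw":-1},{"rx":0,"ry":0,"rz":0.28,"x":0.5,"y":-0.7,"z":-0.1,"jaw":-1},{"rx":0,"ry":0,"rz":0.28,"x":0.5,"y":-0.7,"z":-0.1,"jaw":-1},{"rx":0,"ry":0,"rz":0.28,"x":0.5,"y":-0.7,"z":-0.1,"jaw":-1},{"rx":0,"ry":0,"rz":0.28,"x":0.5,"y":-0.7,"z":-0.1,"jaw":-1}]' 40
```

```text
clock: 0.98
tcp_pos: [0.4241, 0.3447, 0.1889]
orientation: [0.034, -3.141, 0.0]
contact_force: [0.7, 0.2, -0.2]
grip_width: 0.0002
gripper_force: 0.0
```

```bash
python3 -m jog '[{"rx":0,"ry":0,"rz":0.25,"x":0.6,"y":-0.8,"z":0,"jaw":-1},{"rx":0,"ry":0,"rz":0,"x":0,"y":0,"z":-0.9,"jaw":-1},{"rx":0,"ry":0,"rz":0,"x":0,"y":0,"z":-0.85,"jaw":-1},{"rx":0,"ry":0,"rz":0,"x":0,"y":0,"z":0,"jaw":-1}]' && python3 - <<'E'
from bench import grab_frame
import cv2,numpy as np
a=grab_frame("scene")[180:300,310:450,::-1];b=grab_frame("top")[160:270,80:180,::-1]
W=np.zeros((480,800,3),np.uint8);W[:,:448]=0
a=cv2.resize(a,(448,384),interpolation=cv2.INTER_CUBIC);b=cv2.resize(b,(350,385),interpolation=cv2.INTER_CUBIC)
W[:384,:448]=a;W[:385,450:]=b;cv2.imwrite("pics/near1.png",np.clip(W*1.4,0,255).astype(np.uint8))
E
```

```text
clock: 1.48
tcp_pos: [0.4568, 0.2962, 0.081]
orientation: [0.1, -3.133, 0.008]
contact_force: [-0.2, -0.4, 0.7]
grip_width: -0.0003
gripper_force: 0.0
```

View pics/near1.png

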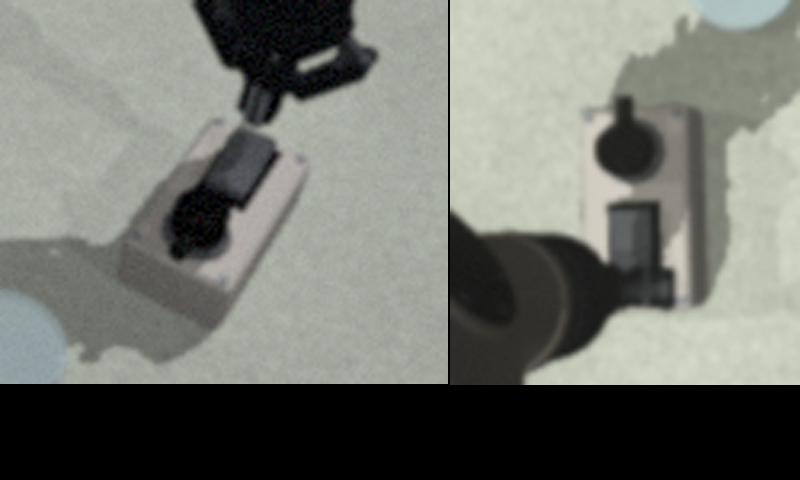

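Scene: the fingertip is at ~(389.7,217.5) and the rocker's near end at ~(391.9,222.2), so the tip may be slightly too far toward the near end. I'll check this against the projection.

```bash
python3 - <<'E'
from h import *
np.set_printoptions(precision=4,suppress=True)
print("tip",w2px("scene",np.array([.4568,.2962,.081])),w2px("top",np.array([.4568,.2962,.081])))
o=px2w("scene",389.7,217.5,.081);print("tip seen at",o)
print("near end seen",px2w("scene",391.9,222.2,.069),"expected x",.5105-.06)
# corners of mains top in scene crop
for p in((220,122),(303,160),(222,282),(138,238)):print(px2w("scene",310+p[0]/3.2,180+p[1]/3.2,.05))
E
```

```text
tip [389.2762 216.665 ] [129.673  241.8063]
tip seen at [0.4586 0.2982 0.081 ]
near end seen [0.4568 0.3057 0.069 ] expected x 0.45049999999999996
[0.4461 0.27   0.05  ]
[0.4411 0.3348 0.05  ]
[0.5782 0.3433 0.05  ]
[0.5824 0.2812 0.05  ]
```

```bash
python3 -m jog '[{"rx":0,"ry":0,"rz":0,"x":0.07,"y":0.06,"z":0,"jaw":-1},{"rx":0,"ry":0,"rz":0,"x":0,"y":0,"z":-0.12,"jaw":-1},{"rx":0,"ry":0,"rz":0,"x":0,"y":0,"z":-0.08,"jaw":-1},{"rx":0,"ry":0,"rz":0,"x":0,"y":0,"z":-0.05,"jaw":-1}]'; python3 -m jog '[{"rx":0,"ry":0,"rz":0,"x":0,"y":0,"z":-0.05,"jaw":-1},{"rx":0,"ry":0,"rz":0,"x":0,"y":0,"z":-0.03,"jaw":-1}]'
```

```text
clock: 2.08
tcp_pos: [0.4635, 0.3019, 0.0691]
orientation: [0.1, -3.14, 0.0]
contact_force: [0.2, 0.2, 0.1]
grip_width: 0.0
gripper_force: 0.0
clock: 2.33
tcp_pos: [0.4633, 0.302, 0.0644]
orientation: [0.101, -3.139, 0.0]
contact_force: [-2.8, -0.6, 3.7]
grip_width: -0.0
gripper_force: 1.7
```

```bash
python3 -m jog '[{"rx":0,"ry":0,"rz":0,"x":0,"y":0,"z":-0.03,"jaw":-1},{"rx":0,"ry":0,"rz":0,"x":0,"y":0,"z":-0.03,"jaw":-1}]'; python3 -m jog '[{"rx":0,"ry":0,"rz":0,"x":0,"y":0,"z":-0.03,"jaw":-1},{"rx":0,"ry":0,"rz":0,"x":0,"y":0,"z":0,"jaw":-1}]'
```

```text
clock: 2.58
tcp_pos: [0.4633, 0.3021, 0.0609]
orientation: [0.101, -3.139, 0.0]
contact_force: [-5.4, -1.1, 16.7]
grip_width: 0.0002
gripper_force: 9.0
clock: 2.82
tcp_pos: [0.4633, 0.3021, 0.0608]
orientation: [0.1, -3.139, -0.0]
contact_force: [-8.7, -3.9, 22.6]
grip_width: 0.0001
gripper_force: 11.5
```

```bash
python3 -m jog '[{"rx":0,"ry":0,"rz":0,"x":0,"y":0,"z":0.6,"jaw":-1},{"rx":0,"ry":0,"rz":0,"x":0,"y":0,"z":1,"jaw":-1},{"rx":0,"ry":0,"rz":0,"x":0.33,"y":-0.92,"z":0,"jaw":-1},{"rx":0,"ry":0,"rz":0,"x":0.33,"y":-0.92,"z":0,"jaw":-1},{"rx":0,"ry":0,"rz":0,"x":0.33,"y":-0.92,"z":0,"jaw":-1},{"rx":0,"ry":0,"rz":0,"x":0.33,"y":-0.92,"z":0,"jaw":-1},{"rx":0,"ry":0,"rz":-0.2,"x":0.33,"y":-0.92,"z":0,"jaw":-1},{"rx":0,"ry":0,"rz":0,"x":0,"y":0,"z":-0.8,"jaw":-1}]' && python3 - <<'E'
from bench import grab_frame
import cv2,numpy as np
s=grab_frame("scene")[:,:,::-1];t=grab_frame("top")[:,:,::-1]
W=np.zeros((600,800,3),np.uint8)
def put(im,x0,y0,w,h,ox,oy,k):
    c=cv2.resize(im[y0:y0+h,x0:x0+w],None,fx=k,fy=k,interpolation=cv2.INTER_CUBIC)
    W[oy:oy+c.shape[0],ox:ox+c.shape[1]]=np.clip(c*1.5,0,255)
put(s,330,200,85,90,0,0,3.2);put(t,105,175,60,80,280,0,3.6);put(s,200,110,110,130,500,0,2.7);put(t,210,140,100,85,0,292,3.6);put(s,235,170,50,40,400,380,5)
cv2.imwrite("pics/near2.png",W)
E
```

```text
clock: 3.82
tcp_pos: [0.5677, 0.0194, 0.1098]
orientation: [-0.03, 3.131, -0.003]
contact_force: [0.3, 0.9, -1.1]
grip_width: 0.0001
gripper_force: 0.0
```

View pics/near2.png

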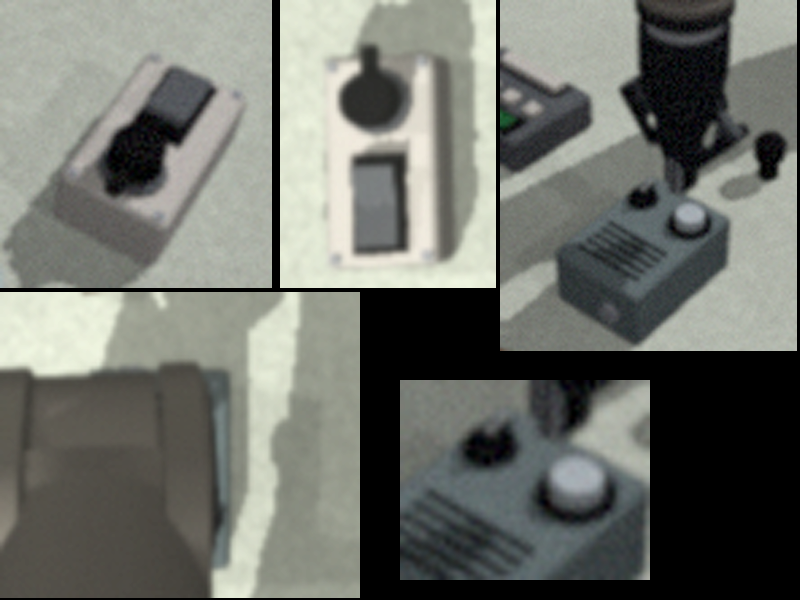

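The rocker now lies the other way: its shading and shadow have swapped. The mains block is undisturbed. In the scene camera, the button top is at ~(270.5,188.2) and the fingertip bottom at ~(266,180.4).

```bash
python3 - <<'E'
from h import *
np.set_printoptions(precision=4,suppress=True)
print(w2px("scene",np.array([.5677,.0194,.1098])),px2w("scene",266,180.4,.1098),px2w("scene",270.5,188.2,.081))
E
```

```text
[266.7449 180.0231] [0.57   0.0189 0.1098] [0.5597 0.0252 0.081 ]
```

```bash
python3 -m jog '[{"rx":0,"ry":0,"rz":0,"x":-0.13,"y":0.07,"z":-0.15,"jaw":-1},{"rx":0,"ry":0,"rz":0,"x":0,"y":0,"z":-0.1,"jaw":-1},{"rx":0,"ry":0,"rz":0,"x":0,"y":0,"z":0,"jaw":-1}]'
```

```text
clock: 4.3
tcp_pos: [0.555, 0.0311, 0.0926]
orientation: [-0.048, 3.14, 0.001]
contact_force: [0.1, -0.8, -0.5]
grip_width: -0.0005
gripper_force: 0.0
```

```bash
python3 -m jog '[{"rx":0,"ry":0,"rz":0,"x":0.09,"y":-0.12,"z":0,"jaw":-1},{"rx":0,"ry":0,"rz":0,"x":0,"y":0,"z":-0.1,"jaw":-1},{"rx":0,"ry":0,"rz":0,"x":0,"y":0,"z":-0.06,"jaw":-1},{"rx":0,"ry":0,"rz":0,"x":0,"y":0,"z":-0.05,"jaw":-1}]';python3 -m jog '[{"rx":0,"ry":0,"rz":0,"x":0,"y":0,"z":-0.05,"jaw":-1},{"rx":0,"ry":0,"rz":0,"x":0,"y":0,"z":-0.05,"jaw":-1}]'
```

```text
clock: 4.8
tcp_pos: [0.5601, 0.0229, 0.0792]
orientation: [0.045, -3.141, 0.0]
contact_force: [-1.0, -0.4, 2.6]
grip_width: -0.0002
gripper_force: 1.4
clock: 5.05
tcp_pos: [0.5602, 0.0229, 0.0738]
orientation: [0.045, -3.141, -0.0]
contact_force: [-10.9, -1.1, 33.5]
grip_width: 0.0001
gripper_force: 16.5
```

```bash
python3 -m jog '[{"rx":0,"ry":0,"rz":0,"x":0,"y":0,"z":0.6,"jaw":-1},{"rx":0,"ry":0,"rz":0,"x":0,"y":0,"z":0.6,"jaw":-1},{"rx":0,"ry":0,"rz":-0.3,"x":-0.26,"y":-0.84,"z":0,"jaw":-1},{"rx":0,"ry":0,"rz":0,"x":-0.26,"y":-0.84,"z":0,"jaw":-1},{"rx":0,"ry":0,"rz":0,"x":-0.26,"y":-0.84,"z":0,"jaw":-1},{"rx":0,"ry":0,"rz":0,"x":-0.26,"y":-0.84,"z":0,"jaw":-1},{"rx":0,"ry":0,"rz":0,"x":-0.26,"y":-0.84,"z":0,"jaw":-1},{"rx":0,"ry":0,"rz":0,"x":-0.26,"y":-0.84,"z":0,"jaw":-1}]' && python3 -m jog '[{"rx":0,"ry":0,"rz":0,"x":0,"y":0,"z":-0.6,"jaw":-1},{"rx":0,"ry":0,"rz":0,"x":0,"y":0,"z":-0.4,"jaw":-1},{"rx":0,"ry":0,"rz":0,"x":0,"y":0,"z":0,"jaw":-1}]' && python3 - <<'E'
from bench import grab_frame
import cv2,numpy as np
s=grab_frame("scene")[:,:,::-1];t=grab_frame("top")[:,:,::-1]
W=np.zeros((600,800,3),np.uint8)
def put(im,x0,y0,w,h,ox,oy,k):
    c=cv2.resize(im[y0:y0+h,x0:x0+w],None,fx=k,fy=k,interpolation=cv2.INTER_CUBIC)
    W[oy:oy+c.shape[0],ox:ox+c.shape[1]]=np.clip(c*1.5,0,255)
put(s,160,100,80,80,0,0,5);put(s,210,165,80,75,400,0,5);put(t,225,150,60,55,0,400,3.6);put(t,320,190,80,60,300,380,3.6)
cv2.imwrite("pics/near3.png",W)
E
```

```text
clock: 6.05
tcp_pos: [0.4663, -0.2808, 0.1454]
orientation: [0.036, 3.141, -0.0]
contact_force: [0.7, 0.1, 0.2]
grip_width: -0.0001
gripper_force: 0.0
clock: 6.42
tcp_pos: [0.4654, -0.2787, 0.0838]
orientation: [-0.037, -3.138, -0.002]
contact_force: [-0.0, 0.2, 0.1]
grip_width: -0.0005
gripper_force: 0.0
```

View pics/near3.png

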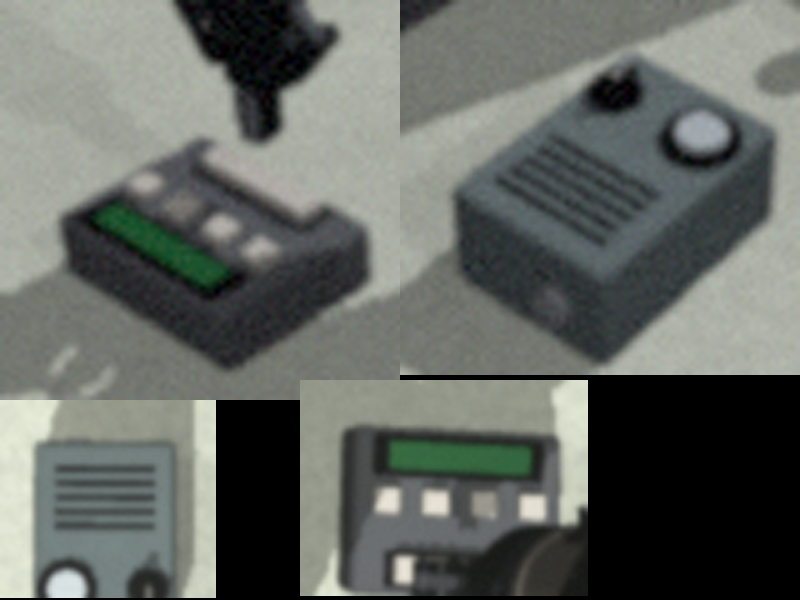

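The lamp button is flush in its collar. The fingertip at scene (212,127.6) is directly above the bar centre at (212.6,136.6), so I can press.

```bash
python3 -m jog '[{"rx":0,"ry":0,"rz":0,"x":0.02,"y":0,"z":-0.25,"jaw":-1},{"rx":0,"ry":0,"rz":0,"x":0,"y":0,"z":-0.15,"jaw":-1},{"rx":0,"ry":0,"rz":0,"x":0,"y":0,"z":-0.06,"jaw":-1},{"rx":0,"ry":0,"rz":0,"x":0,"y":0,"z":-0.06,"jaw":-1}]';python3 -m jog '[{"rx":0,"ry":0,"rz":0,"x":0,"y":0,"z":-0.06,"jaw":-1},{"rx":0,"ry":0,"rz":0,"x":0,"y":0,"z":-0.04,"jaw":-1}]'
```

```text
clock: 7.02
tcp_pos: [0.4678, -0.2794, 0.0541]
orientation: [-0.037, -3.141, -0.0]
contact_force: [-0.0, 0.4, 2.3]
grip_width: -0.0001
gripper_force: 0.9
clock: 7.28
tcp_pos: [0.4679, -0.2794, 0.0487]
orientation: [0.037, 3.141, 0.0]
contact_force: [-6.6, 3.6, 25.4]
grip_width: -0.0001
gripper_force: 12.9
```

Fully down: z is 0.0487 at a 25 N hard stop. Now I'll lift clear and check everything.

```bash
python3 -m jog '[{"rx":0,"ry":0,"rz":0,"x":0,"y":0,"z":0.5,"jaw":-1},{"rx":0,"ry":0,"rz":0,"x":0,"y":0,"z":1,"jaw":-1},{"rx":0,"ry":0,"rz":0,"x":0,"y":0,"z":1,"jaw":-1},{"rx":0,"ry":0,"rz":0,"x":0,"y":-0.6,"z":0.6,"jaw":-1},{"rx":0,"ry":0,"rz":0,"x":0,"y":-0.9,"z":0,"jaw":-1},{"rx":0,"ry":0,"rz":0,"x":0,"y":-0.9,"z":0,"jaw":-1},{"rx":0,"ry":0,"rz":0,"x":0,"y":-0.6,"z":0,"jaw":-1},{"rx":0,"ry":0,"rz":0,"x":0,"y":0,"z":0,"jaw":-1}]' && python3 - <<'E'
from bench import grab_frame
import cv2,numpy as np
s=grab_frame("scene")[:,:,::-1];t=grab_frame("top")[:,:,::-1]
W=np.zeros((600,800,3),np.uint8)
def put(im,x0,y0,w,h,ox,oy,k):
    c=cv2.resize(im[y0:y0+h,x0:x0+w],None,fx=k,fy=k,interpolation=cv2.INTER_CUBIC)
    W[oy:oy+c.shape[0],ox:ox+c.shape[1]]=np.clip(c*1.5,0,255)
put(s,140,110,280,190,0,0,1.9);put(t,100,90,310,190,0,362,1.25);put(t,110,180,50,76,540,0,5);put(cv2.imread("raw_top.png"),110,180,50,76,400,385,2.8);put(t,325,195,74,62,545,385,3.4)
cv2.imwrite("pics/final.png",W)
E
```

```text
clock: 8.28
tcp_pos: [0.4662, -0.4628, 0.2339]
orientation: [-0.044, -3.14, 0.003]
contact_force: [0.3, 0.2, 0.3]
grip_width: -0.0003
gripper_force: 0.0
```

View pics/final.png

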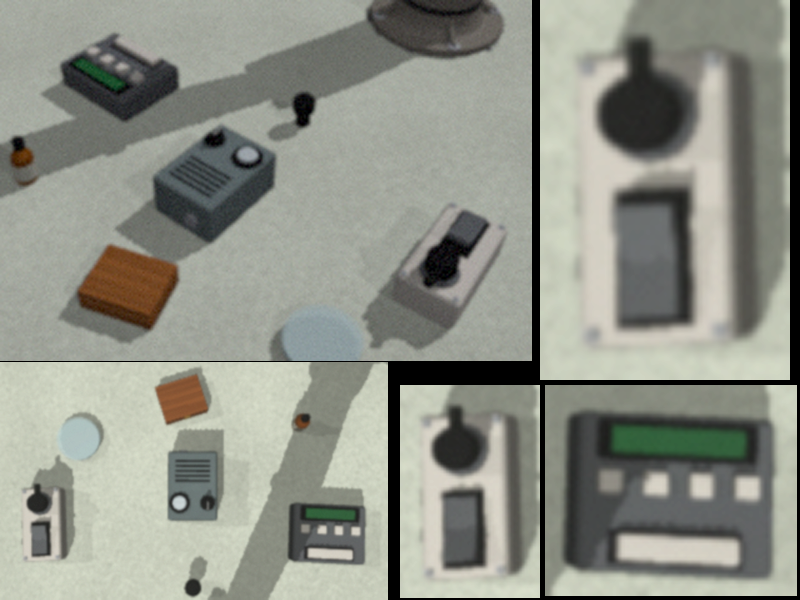

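The rocker is over with its far end raised, the lamp button is in, and the bar has sprung back. All units and bystanders are in place, and the arm is clear.

```bash
python3 -c "
from bench import r
print(r.hand_in())"
```

```text
the job is handed in; nothing more can be done
None
```

I pressed the mains rocker fully over, pushed the lamp button fully in, and pressed and released the counter's clear bar, in that order, then handed the job in; the last pictures showed nothing displaced, and no verdict was returned.

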